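Put the mixed-up testers back in front of their own stock

ROBOT

A 6-joint arm with a two-finger parallel gripper is mounted at the origin on the work surface. World frame = base frame: x ahead of the robot, y to its left, z up, the work surface at z = 0. Lengths are in m, angles in degrees, forces in N, time in s.
With the tool pointing down it reaches from about 0.4 to 0.825 m from the base axis. Payload 7 kg.
Tool frame: the origin (TCP) lies at the very end of the fingers, on their centre line; the grasp point (between the pads) lies hold_point_z behind it (hold_point_z is the distance from the TCP to the grasp point, in m); z points along the fingers, y is the line along which they close (so a half turn about z gives the same grasp; the last joint's range is limited). The gripper opens to 88 mm and grips with 3 to 60 N. Pads are 19 mm wide; open, the fingers measure 130 mm over their backs; the gripper's body (78 mm by 193 mm) begins 47 mm behind the grasp point.
Start: joints at [-52.019, 20.546, 0.682, 0, -70.136, -16.507], TCP at [0.247, -0.628, 0.227] pointing down, gripper open.
Joint ranges: [-176.03, 176.03], [-82.01, 121.73], [-58.28, 71.71], [-173.87, 95.51], [-174.79, -0.11], [-173.66, 173.66]. Speed limits (degrees/s): [136.94, 136.94, 172.46, 180, 180, 180].

INTERFACE

Orientations are given as [roll, pitch, yaw] about the fixed x, y, z axes, in that order (R = Rz(yaw) Ry(pitch) Rx(roll)).
In Python, from plant import get_obs, snapshot, close_job, hold_point_z gives the robot as it stands.
- The arm moves only by the tool play_rows, never from a script. Its argument "commands" is a list that holds one entry, the list of rows, each a list of 7 numbers: the shift along the tool's x, y, z in cm, then the turn, a rotation vector about the tool's x, y, z in degrees, then the opening, from 0 (shut) to 1 (fully open). In form: [[[x, y, z, ax, ay, az, fingers], ...]]. A call has 1 to 20 rows; each row is the pose to reach, as a shift and turn from the pose commanded when the call began, along the tool's axes at that moment; what a row does not reach only later rows make up. A row lasts 1/12 s, in which the tool goes at most 41.7 mm and 7.16 degrees, less where a joint would pass 70% of its speed; a pose out of reach is approached as far as the arm can. A call with a gripper value outside its range is refused whole. The fingers move at their own pace and stop on an object; the grip force is fixed at half the most. Time passes only in rows, so rows that repeat a pose let the fingers close. It gives the time, the measured TCP pose, the force, the opening and the grip force at its end, in the units of the state.
- get_obs(): the state, without advancing time (a new reading comes with each control period).
- snapshot(name): name is "side" or "top"; returns a dict with "frame" (420x560x3 uint8, red, green, blue), "camera_matrix" (3x3 intrinsics, pixels), "dist" ([k1, k2, p1, p2, k3] as OpenCV has them; the pictures are not rectified), "origin" and "attitude" of the camera in the world. Camera axes: x right, y down, z forward; pixel columns grow to the right and rows downward; lengths in m; the calibration is good to about 2 mm. A picture is of the moment at which its call begins. There is no depth.
- close_job(): hands the job in; it is judged then, once.
The state is a dict: "clock": time; "joint_pos": joint angles; "qvel": joint speeds; "tau": joint torques, N m; "tool_pos": TCP position; "orientation": TCP orientation; "force": force on the tool from outside, world axes, zero at the start; "moment": the same for the moment, N m; "opening": finger opening in m; "gripper_force": force on a finger pad.
Only numpy, scipy, OpenCV 4.12 (cv2) and the standard library are available. Lean on these libraries where they do the work, as an engineer would, in place of code of your own. Each camera call takes 0.05 s, during which the arm holds its last target. There are 200 camera calls.

TASK

The glass testers on the refill counter are mixed up: three stand on the cork pads of each other's displays and the fourth was left on the scale. Put every tester back, standing upright in the middle of the cork pad of the display whose stock is of its own kind, parking one on a free place on the way where you need to. They are glass: set each one down without dropping it, and tip none over.

Things in the scene. Friction and masses are not known exactly. Their poses are not given: they have to be found in the camera images.
- tester_squat: Loose tester, wide squat round jar: 62 mm diameter up to 58 mm height, then a broad flat black lid of 60 mm diameter, 74 mm high in all, about 0.25 kg. Amber glass like its stock. Origin: centre of its underside, z up. It starts upright on the cork pad of another product's display.
- tester_hex: Loose tester, six-sided jar: straight sides 54 mm across flats (62 mm across corners) up to 64 mm height, then a round black lid of 44 mm diameter, 84 mm high in all, about 0.24 kg. Flats face its own +x and every 60 degrees on. Amber glass like its stock. Origin: centre of its underside, z up. It starts upright on the cork pad of another product's display.
- tester_square: Loose tester, square bottle: 50 x 50 mm straight sides (faces along its own x and y) up to 64 mm height, then a shoulder and a black cap of 35 mm diameter, 90 mm high in all, about 0.22 kg. Amber glass like its stock. Origin: centre of its underside, z up. It starts upright on the cork pad of another product's display.
- tester_slim: Loose tester, slim round bottle: 34 mm diameter up to 80 mm height, then a shoulder and a black cap of 25 mm diameter, 104 mm high in all, about 0.19 kg. Amber glass like its stock. Origin: centre of its underside, z up. It starts upright on the scale.
- display_squat: Fixed plywood tray, 144 mm wide (its y). Front: a 90 x 90 mm cork pad for one tester, its top 16 mm above the counter. Behind it (+x, away from the robot), in a low rail 34 to 46 mm high from 60 to 145 mm behind the pad's middle: the fixed stock, two wide squat round jars side by side, tops 86 mm above the counter. Origin: on the counter, under the pad's middle.
- display_hex: Fixed plywood tray, 144 mm wide (its y). Front: a 90 x 90 mm cork pad for one tester, its top 16 mm above the counter. Behind it (+x, away from the robot), in a low rail 34 to 46 mm high from 60 to 145 mm behind the pad's middle: the fixed stock, two six-sided jars side by side, tops 96 mm above the counter. Origin: on the counter, under the pad's middle.
- display_square: Fixed plywood tray, 144 mm wide (its y). Front: a 90 x 90 mm cork pad for one tester, its top 16 mm above the counter. Behind it (+x, away from the robot), in a low rail 34 to 46 mm high from 60 to 145 mm behind the pad's middle: the fixed stock, two square bottles side by side, tops 102 mm above the counter. Origin: on the counter, under the pad's middle.
- display_slim: Fixed plywood tray, 144 mm wide (its y). Front: a 90 x 90 mm cork pad for one tester, its top 16 mm above the counter. Behind it (+x, away from the robot), in a low rail 34 to 46 mm high from 60 to 145 mm behind the pad's middle: the fixed stock, two slim round bottles side by side, tops 116 mm above the counter. Origin: on the counter, under the pad's middle. Its pad starts empty.
- scale: Fixed white bench scale with a flat square steel pan, 140 x 140 mm, its top 30 mm above the counter; it does not sink. Origin on the counter, the pan's middle 10 mm from it along +x (away from the robot). The four displays and the scale stand in a row across the counter, about 215 mm apart, in any order.
Mind the look-alikes: they are no part of the job. What is shaped like the tester_slim but pink or turquoise is not meant.

How it is judged (in metres and radians):
At the end, for the whole second after the job is handed in: Each of the four testers stands upright (within 0.08 rad) and at rest on the cork pad of the display with stock of its own shape, its middle within 15 mm of the pad's middle, its underside on the pad (within 4 mm), released (horizontal distance between tester_squat and display_squat below 0.015 m and z of tester_squat in the frame of display_squat between 0.012 and 0.02 m and angle between each of tester_squat, tester_hex, tester_square, tester_slim's own z axis and vertical below 0.08 rad and linear speed of each of tester_squat, tester_hex, tester_square, tester_slim below 0.02 m/s and horizontal distance between tester_hex and display_hex below 0.015 m and z of tester_hex in the frame of display_hex between 0.012 and 0.02 m and horizontal distance between tester_square and display_square below 0.015 m and z of tester_square in the frame of display_square between 0.012 and 0.02 m and horizontal distance between tester_slim and display_slim below 0.015 m and z of tester_slim in the frame of display_slim between 0.012 and 0.02 m); the robot touches nothing.
It fails at once if a glass tester is tipped by more than about 45 degrees (angle between any of tester_squat, tester_hex, tester_square, tester_slim's own z axis and vertical above 0.8 rad).
It fails at once if a glass tester is dropped (falls freely from more than about 13 mm) ((linear speed of tester_squat above 0.5 m/s and contact force between tester_squat and the fingers below 0.1 N) or (linear speed of tester_hex above 0.5 m/s and contact force between tester_hex and the fingers below 0.1 N) or (linear speed of tester_square above 0.5 m/s and contact force between tester_square and the fingers below 0.1 N) or (linear speed of tester_slim above 0.5 m/s and contact force between tester_slim and the fingers below 0.1 N)).
It also fails if it takes over 128 s, if anything falls off the work surface, if the arm or the gripper's body presses on something with over 40 N, if the wrist force passes 120 N, or if a joint passes its speed limit or range.

## Working session

There is one attempt and no reset: what is moved stays moved. The work goes in short steps, Python scripts to look and compute and a tool call to move; the robot and the scene stay as the last step left them, time stands still between calls to the robot, and variables do not carry over. Pictures are saved under pics/ and viewed, at most 14 in all, crops included, and the job is handed in when it is done.

Besides the shell and the picture viewer there is one more tool, called after ">>>" as name([rows], argument=value, ...), one row to a line, values as JSON. play_rows: Moves the arm, as the interface text tells. Its arguments: {"type":"object","properties":{"commands":{"type":"array","items":{"type":"array","items":{"type":"array","items":{"type":"number"}}}}},"required":["commands"]}

```bash
ls; mkdir -p pics
python3 - <<'E'
from plant import *
import cv2,numpy as np
print(get_obs(),hold_point_z)
for n in("side","top"):
    s=snapshot(n);cv2.imwrite(f"pics/{n}0.png",s["frame"][:,:,::-1]);print(n,s["camera_matrix"],s["dist"],s["origin"],s["attitude"])
E
```

```text
pics
{'clock': 0.0, 'joint_pos': array([-5.20189269e+01,  2.05912858e+01,  6.33514309e-01, -2.08669011e-02,
       -7.01353986e+01, -1.65064489e+01]), 'qvel': array([-0.07261225,  0.03312361,  0.00330354,  0.09159302,  0.03135794,
       -0.06012241]), 'tau': array([-1.07551332e-03, -5.82717419e+01,  2.93057352e+01,  6.99748412e+00,
        6.76450931e-03, -1.60525137e-04]), 'tool_pos': array([ 0.24690373, -0.62769383,  0.22562005]), 'orientation': array([ 1.79905096e+02, -7.66670520e-03, -1.58532476e+02]), 'force': array([ 0.88536779, -0.18491977,  0.29340907]), 'moment': array([ 0.04933666,  0.00463244, -0.00820816]), 'gripper_force': 0.0, 'opening': 0.08752470024926076} 0.0188
side [[458.96874587   0.         275.05173478]
 [  0.         458.96874587 214.39752506]
 [  0.           0.           1.        ]] [0.00713987 0.         0.         0.         0.        ] [0.57256932 0.67370575 0.89138747] [-140.59253162    0.54516887 -179.51539194]
top [[406.33336411   0.         276.41085865]
 [  0.         406.33336411 209.51459121]
 [  0.           0.           1.        ]] [0.00218574 0.         0.         0.         0.        ] [ 0.49477927 -0.0022207   1.18966   ] [-173.50292811    0.62500853  -88.92124647]
```

View pics/side0.png

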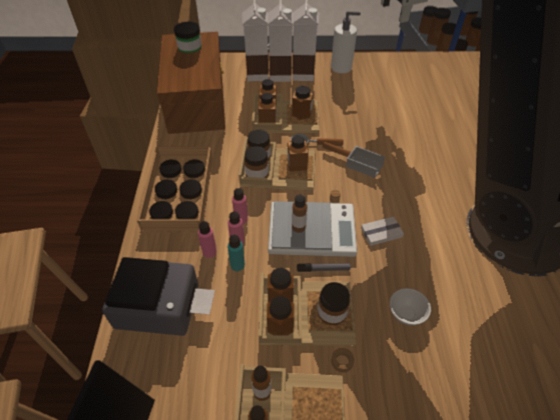

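View pics/top0.png

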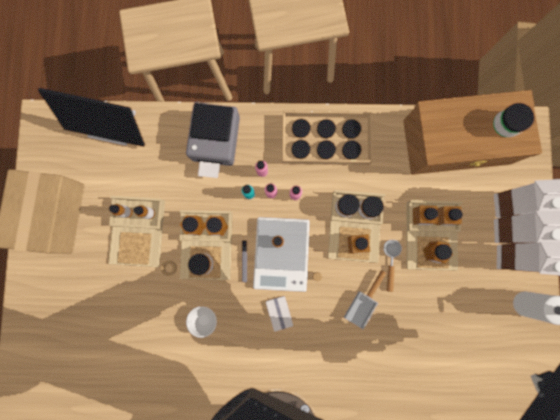

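The side view shows the slim tester on the scale at (299,207), with pink and turquoise look-alikes at (238,205), (206,240), (236,225) and (236,253). The top view shows, left to right: the slim display with its empty pad (135,248), the squat tester (200,264), the scale with the slim tester (278,241), the squat display with a tester (361,244), and another display with a tester (442,252). An enlarged crop should separate hex from square.

```bash
cat > h.py <<'E'
import cv2,numpy as np
from scipy.spatial.transform import Rotation as R
from plant import *
def ray(s,px):
    p=cv2.undistortPoints(np.array([[px]],float),s["camera_matrix"],np.array(s["dist"]))[0,0]
    return np.array(s["origin"]),R.from_euler('xyz',s["attitude"],degrees=True).as_matrix()@np.array([p[0],p[1],1])
def onz(s,px,z):
    o,d=ray(s,px);return (o+d*(z-o[2])/d[2]).round(4)
def tri(s1,p1,s2,p2):
    o1,d1=ray(s1,p1);o2,d2=ray(s2,p2)
    t=np.linalg.lstsq(np.c_[d1,-d2],o2-o1,rcond=None)[0]
    a,b=o1+t[0]*d1,o2+t[1]*d2
    return ((a+b)/2).round(4),np.linalg.norm(a-b).round(4)
E
python3 - <<'E'
from h import *
s=cv2.imread("pics/side0.png");t=cv2.imread("pics/top0.png")
f=lambda im,x,y:cv2.resize(im[y:y+100,x:x+130],(400,300),interpolation=cv2.INTER_CUBIC)
o=np.vstack([np.hstack([f(t,140,195),f(t,335,190)]),np.hstack([f(s,240,255),f(s,230,75)])])
cv2.imwrite("pics/c1.png",cv2.convertScaleAbs(o,alpha=1.7))
E
```

```text
(no output)
```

View pics/c1.png

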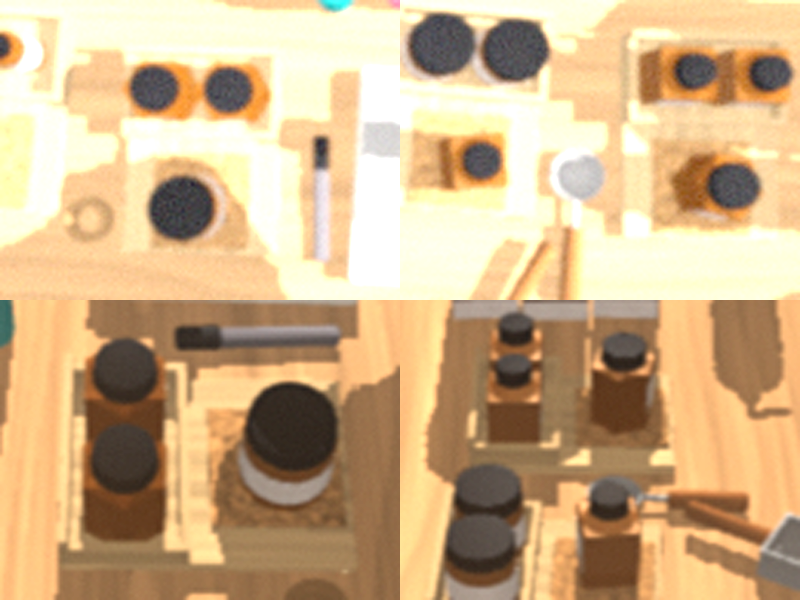

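The crop settles the layout:
- **Left display (204,225):** the stock is hex (corners show on the glass), so this is display_hex. It holds tester_squat.
- **(358,205):** the stock is squat, so this is display_squat. It holds tester_square.
- **(441,214):** the stock is square, so this is display_square. It holds tester_hex.
- **Scale (278,241):** the amber slim tester. The slim-shaped look-alikes at top-view (262,168), (271,189) and (296,192) are pink and (248,191) is turquoise, so they are out.

Plan: move slim to its own pad, park squat on the scale, then place hex, square and squat.

Run:
```python
from h import *
S=snapshot("side");T=snapshot("top")
def blobs(s,box,thr):
    x0,y0,x1,y1=box
    g=s["frame"].max(2)[y0:y1,x0:x1]
    g=cv2.resize(g,None,fx=4,fy=4,interpolation=cv2.INTER_CUBIC)
    m=(g<thr).astype(np.uint8); m=cv2.morphologyEx(m,cv2.MORPH_OPEN,np.ones((9,9)))
    c=cv2.findContours(m,cv2.RETR_EXTERNAL,cv2.CHAIN_APPROX_NONE)[0]
    r=[]
    for k in c:
        if cv2.contourArea(k)<300: continue
        x,y,w,h=cv2.boundingRect(k)
        r.append(((x0+(x+w/2)/4-.5),(y0+(y+h/2)/4-.5),w/4,h/4))
    return r
for n,b in dict(all=(100,185,470,290)).items():
    for r in blobs(T,b,62): print('T',np.round(r,1))
for r in blobs(S,(225,75,365,420),50): print('S',np.round(r,1))
# enlarged pads
t=T["frame"][:,:,::-1]
f=lambda x,y:cv2.resize(t[y:y+75,x:x+100],(400,300),interpolation=cv2.INTER_CUBIC)
o=np.vstack([np.hstack([f(90,197),f(160,205)]),np.hstack([f(310,190),f(390,195)])])
cv2.imwrite("pics/c2.png",o)
```

```text
T [198.4 264.   19.8  20. ]
T [442.5 251.6  16.   13.8]
T [243.9 245.4   2.8   8.8]
T [361.  243.1  10.5  10.2]
T [276.9 240.4   5.8   5.2]
T [213.6 224.6  13.2  13.2]
T [189.5 224.   13.5  13. ]
T [454.6 214.2  12.2  10.5]
T [430.2 213.5  12.5  10.5]
T [138.1 210.1   7.8   6.2]
T [113.8 208.8   8.    6.5]
T [372.  206.2  20.   19. ]
T [348.1 204.4  19.8  19.2]
T [295.5 189.9   5.    5.8]
T [246.  188.9   6.    6.2]
T [269.8 187.6   5.    5.2]
S [257.1 412.5  14.2  14. ]
S [260.1 373.8  13.2  16. ]
S [280.1 307.5  21.2  23.5]
S [334.1 297.1  29.2  29.2]
S [280.1 278.5  20.2  21. ]
S [304.2 267.2  15.    7. ]
S [234.2 241.6  10.   11.8]
S [234.2 217.8   8.5  11. ]
S [299.6 203.2   9.2   7.5]
S [238.2 194.1   8.   10.2]
S [255.9 159.   22.2  13.5]
S [297.5 144.8  11.    6. ]
S [258.2 142.9  21.    8.8]
S [266.1  99.8  10.8   8. ]
S [302.2  95.2  13.    6. ]
S [267.1  86.2   9.8   6.5]
```

View pics/c2.png

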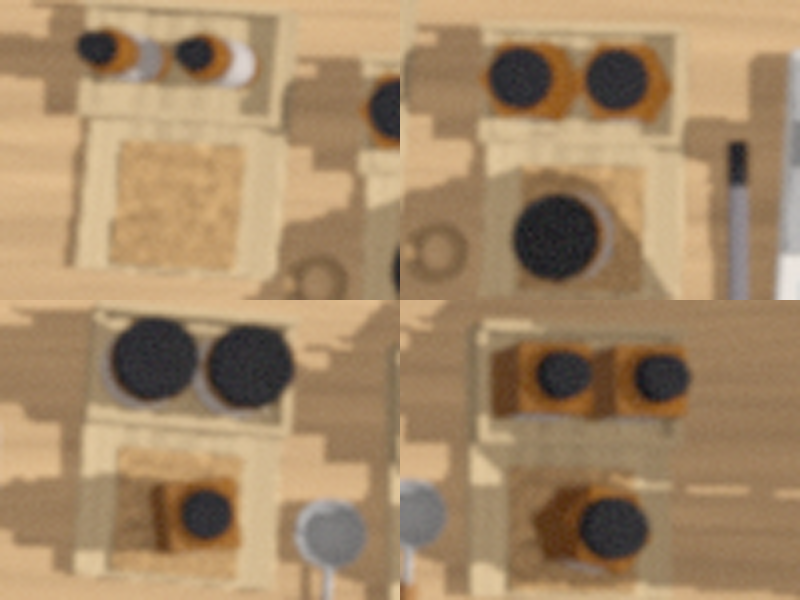

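Run:
```python
from h import *
S=snapshot("side");T=snapshot("top")
L=dict(squat=((198.4,264),(334.1,297.1)),hex=((442.5,251.6),(302.2,95.2)),square=((361,243.1),(297.5,144.8)),slim=((276.9,240.4),(299.6,203.2)),
hexA=((213.6,224.6),(280.1,278.5)),hexB=((189.5,224),(280.1,307.5)),sqA=((454.6,214.2),(267.1,86.2)),sqB=((430.2,213.5),(266.1,99.8)),
slimA=((138.1,210.1),(260.1,373.8)),slimB=((113.8,208.8),(257.1,412.5)),squatA=((372,206.2),(258.2,142.9)),squatB=((348.1,204.4),(255.9,159)))
for k,v in L.items(): print(k,*tri(T,v[0],S,v[1]))
H=dict(hex=.096,sq=.102,slim=.116,squat=.086)
for k,z in H.items():
    a,b=[onz(T,L[k+c][0],z-.003)[:2] for c in 'AB']
    u=b-a;yaw=np.arctan2(-u[0],u[1]);m=(a+b)/2
    print(k,m,np.linalg.norm(u).round(4),np.degrees(yaw).round(1),m-.1025*np.array([np.cos(yaw),np.sin(yaw)]))
for k,z in dict(squat=.087,hex=.097,square=.103,slim=.131).items(): print(k,onz(T,L[k][0],z))
print('slim pad',onz(T,(134.75,248.25),.016))
def en(s,x,y,w=100,h=75): return cv2.resize(s["frame"][y:y+h,x:x+w,::-1],(400,300),interpolation=cv2.INTER_CUBIC)
o=np.vstack([np.hstack([en(T,160,222),en(T,310,215)]),np.hstack([en(T,390,215),en(T,235,205)])])
cv2.imwrite("pics/c3.png",cv2.convertScaleAbs(o,alpha=1.4))
```

```text
squat [0.4677 0.2208 0.0817] 0.0017
hex [ 0.5127 -0.4377  0.0826] 0.0032
square [ 0.5313 -0.2171  0.0901] 0.003
slim [0.5329 0.0091 0.1218] 0.0035
hexA [0.5749 0.1823 0.0883] 0.0015
hexB [0.575 0.248 0.089] 0.002
sqA [ 0.6142 -0.4696  0.0912] 0.0022
sqB [ 0.6153 -0.4039  0.0919] 0.0013
slimA [0.609  0.3841 0.1069] 0.0015
slimB [0.6114 0.4486 0.1101] 0.0006
squatA [ 0.635  -0.2531  0.0649] 0.0032
squatB [ 0.6384 -0.1859  0.0699] 0.0029
hex [0.57555 0.21425] 0.0655 -0.4 [0.47305299 0.21503242]
sq [ 0.61485 -0.4339 ] 0.0652 -0.6 [ 0.51235591 -0.4327996 ]
slim [0.61025 0.41465] 0.0655 -2.0 [0.50781313 0.41824702]
squat [ 0.6362  -0.21655] 0.0654 -3.3 [ 0.53387311 -0.2105953 ]
squat [0.4686 0.2197 0.087 ]
hex [ 0.514  -0.4322  0.097 ]
square [ 0.5323 -0.2147  0.103 ]
slim [0.5343 0.0088 0.131 ]
slim pad [0.5085 0.4198 0.016 ]
```

View pics/c3.png

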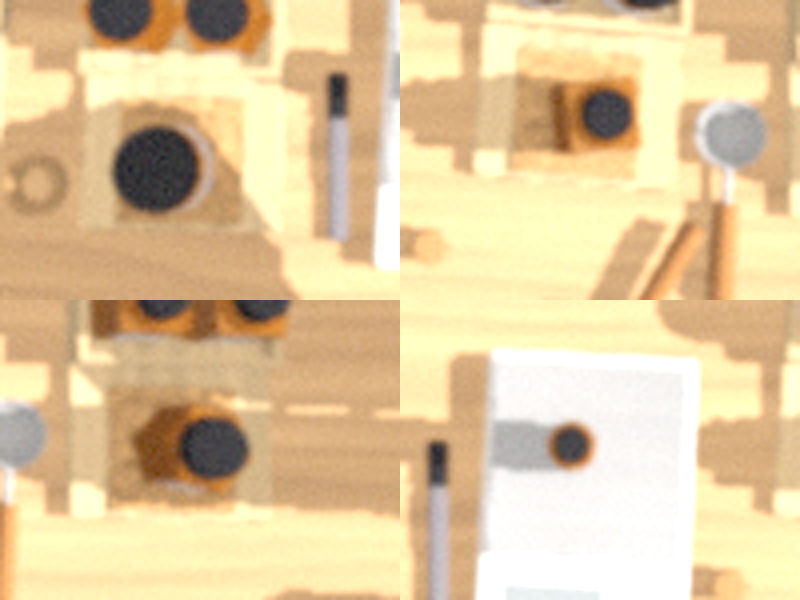

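The tester cap heights from the two views are 0.082, 0.083, 0.090 and 0.122 m. The squat and slim caps match the text, and the hex and square caps read 3 to 7 mm low because their masks are partial. I'll check the pads, then move above the slim tester.

Run:
```python
from h import *
T=snapshot("top")
for k,p in dict(hex=(204.6,261.6),squat=(353.9,242.9),square=(432.9,251.6),slim=(134.4,247.9)).items(): print(k,onz(T,p,.016))
print('pan',onz(T,(283,242.1),.03))
```

```text
hex [0.4741 0.2164 0.016 ]
squat [ 0.5355 -0.2114  0.016 ]
square [ 0.5149 -0.4368  0.016 ]
slim [0.5095 0.4209 0.016 ]
pan [ 0.5336 -0.0076  0.03  ]
```

>>> play_rows([
  [[-50,48.8,5,0,0,21.5,1],[-50,48.8,5,0,0,21.5,1],[-50,48.8,5,0,0,21.5,1],[-50,48.8,5,0,0,21.5,1],[-50,48.8,5,0,0,21.5,1],[-50,48.8,5,0,0,21.5,1],[-50,48.8,5,0,0,21.5,1],[-50,48.8,5,0,0,21.5,1],[-50,48.8,5,0,0,21.5,1],[-50,48.8,5,0,0,21.5,1],[-50,48.8,5,0,0,21.5,1],[-50,48.8,5,0,0,21.5,1],[-50,48.8,5,0,0,21.5,1],[-50,48.8,5,0,0,21.5,1],[-50,48.8,5,0,0,21.5,1],[-50,48.8,5,0,0,21.5,1],[-50,48.8,5,0,0,21.5,1],[-50,48.8,5,0,0,21.5,1],[-50,48.8,5,0,0,21.5,1],[-50,48.8,5,0,0,21.5,1]],
])

```text
clock: 2.02
tool_pos: [0.5334, 0.0091, 0.1764]
orientation: [-180.0, -0.0, -180.0]
force: [0.4, -0.1, -0.8]
opening: 0.0878
gripper_force: 0.0
```

>>> play_rows([
  [[0,0,2.5,0,0,0,1],[0,0,5,0,0,0,1],[0,0,7.5,0,0,0,1],[0,0,9,0,0,0,1],[0,0,9.9,0,0,0,1],[0,0,9.9,0,0,0,1],[0,0,9.9,0,0,0,0],[0,0,9.9,0,0,0,0],[0,0,9.9,0,0,0,0],[0,0,9.9,0,0,0,0],[0,0,9.9,0,0,0,0],[0,0,9.9,0,0,0,0],[0,0,9.9,0,0,0,0],[0,0,9.9,0,0,0,0],[0,0,9.9,0,0,0,0],[0,0,9.9,0,0,0,0],[0,0,9.9,0,0,0,0],[0,0,9.9,0,0,0,0]],
])

```text
clock: 3.52
tool_pos: [0.5337, 0.009, 0.0776]
orientation: [-180.0, -0.0, 180.0]
force: [0.4, -0.1, 0.5]
opening: 0.0334
gripper_force: 29.9
```

>>> play_rows([
  [[0,0,-1,0,0,0,0],[0,0,-3,0,0,0,0],[0,0,-6,0,0,0,0],[0,0,-9,0,0,0,0],[0,1,-12,0,0,0,0],[0.2,3,-12,0,0,0,0],[0.4,6,-12,0,0,0,0],[0.6,9.5,-12,0,0,0,0],[0.8,13,-12,0,0,0,0],[1,16.5,-12,0,0,0,0],[1.2,20,-12,0,0,0,0],[1.4,23.5,-12,0,0,0,0],[1.6,27,-12,0,0,0,0],[1.8,30.5,-12,0,0,0,0],[2,34,-12,0,0,0,0],[2.2,37,-12,0,0,0,0],[2.4,39.5,-12,0,0,0,0],[2.5,41.2,-12,0,0,0,0],[2.5,41.2,-12,0,0,0,0],[2.5,41.2,-12,0,0,0,0]],
])

```text
clock: 5.18
tool_pos: [0.5084, 0.4214, 0.1971]
orientation: [-179.9, -0.1, -180.0]
force: [-0.2, -0.1, -2.1]
opening: 0.0333
gripper_force: 29.9
```

Run:
```python
from h import *
print(get_obs()["tool_pos"],get_obs()["force"],get_obs()["opening"])
a=snapshot("side")["frame"];b=snapshot("top")["frame"]
cv2.imwrite("pics/v1.png",cv2.resize(np.hstack([a[270:420,180:420],b[170:320,60:300]])[:,:,::-1],(800,250)))
```

```text
[0.50840284 0.42141142 0.1971416 ] [-0.17873324 -0.11370125 -2.11186725] 0.03332852088321015
```

View pics/v1.png

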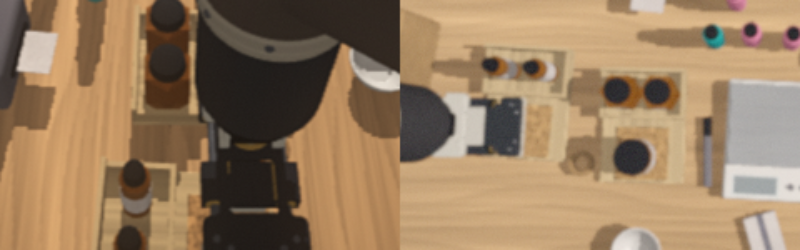

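The gripper holds the slim tester over the slim pad. I'll lower it slowly.

>>> play_rows([
  [[0,0,1.5,0,0,0,0],[0,0,4,0,0,0,0],[0,0,6.5,0,0,0,0],[0,0,9,0,0,0,0],[0,0,10.5,0,0,0,0],[0,0,11.5,0,0,0,0],[0,0,12.2,0,0,0,0],[0,0,12.7,0,0,0,0],[0,0,13,0,0,0,0],[0,0,13.1,0,0,0,0],[0,0,13.2,0,0,0,0],[0,0,13.25,0,0,0,0],[0,0,13.3,0,0,0,0],[0,0,13.35,0,0,0,0],[0,0,13.35,0,0,0,0]],
])

```text
clock: 6.53
tool_pos: [0.5089, 0.4212, 0.0642]
orientation: [180.0, 0.0, 180.0]
force: [-0.1, 0.4, -2.3]
opening: 0.0334
gripper_force: 29.9
```

>>> play_rows([
  [[0,0,0.05,0,0,0,0],[0,0,0.1,0,0,0,0],[0,0,0.1,0,0,0,0],[0,0,0.1,0,0,0,0.5],[0,0,0.1,0,0,0,1],[0,0,0.1,0,0,0,1],[0,0,0.1,0,0,0,1],[0,0,0.1,0,0,0,1],[0,0,0.1,0,0,0,1],[0,0,0.1,0,0,0,1],[0,0,0,0,0,0,1],[0,0,-1,0,0,0,1],[0,0,-3,0,0,0,1],[0,0,-6,0,0,0,1],[0,0,-9,0,0,0,1],[0,0,-12,0,0,0,1],[0,0,-13.5,0,0,0,1],[0,0,-13.5,0,0,0,1]],
])

```text
clock: 8.03
tool_pos: [0.5106, 0.4226, 0.2051]
orientation: [179.7, 0.3, -180.0]
force: [0.1, 0.4, 0.5]
opening: 0.0878
gripper_force: 0.0
```

>>> play_rows([
  [[0.6,-3,0,0,0,0,1],[1.4,-7,0,0,0,0,1],[2.2,-11,0,0,0,0,1],[3,-15,0,0,0,0,1],[3.6,-18,0,0,0,0,1],[4.05,-20,0,0,0,0,1],[4.05,-20,0,0,0,0,1],[4.05,-20,0,0,0,0,1],[4.05,-20,0,0,0,0,1]],
])

```text
clock: 8.78
tool_pos: [0.4686, 0.2213, 0.1996]
orientation: [180.0, 0.0, 180.0]
force: [0.9, 0.4, -0.5]
opening: 0.0875
gripper_force: 0.0
```

Run:
```python
from h import *
print(get_obs()["tool_pos"],get_obs()["force"],get_obs()["opening"])
a=snapshot("side")["frame"];b=snapshot("top")["frame"]
cv2.imwrite("pics/v2.png",cv2.resize(np.hstack([a[270:420,180:420],b[170:320,60:300]])[:,:,::-1],(800,250)))
```

```text
[0.46860087 0.22132409 0.1995544 ] [ 0.85312033  0.38003846 -0.54824061] 0.08750685829597536
```

View pics/v2.png

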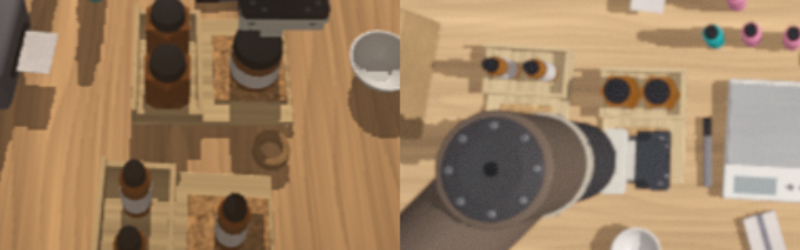

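The slim tester stands on its pad, at (235,215) in the left half. Next I grasp the squat tester.

>>> play_rows([
  [[0,0,3,0,0,0,1],[0,0,6,0,0,0,1],[0,0,8.5,0,0,0,1],[0,0,10.5,0,0,0,1],[0,0,12.5,0,0,0,1],[0,0,14,0,0,0,1],[0,0,15.2,0,0,0,1],[0,0,16,0,0,0,1],[0,0,16.2,0,0,0,1],[0,0,16.2,0,0,0,1],[0,0,16.2,0,0,0,0],[0,0,16.2,0,0,0,0],[0,0,16.2,0,0,0,0],[0,0,16.2,0,0,0,0],[0,0,16.2,0,0,0,0],[0,0,16.2,0,0,0,0],[0,0,16.2,0,0,0,0],[0,0,16.2,0,0,0,0]],
])

```text
clock: 10.38
tool_pos: [0.4685, 0.2213, 0.0376]
orientation: [180.0, 0.0, 180.0]
force: [-1.5, 0.0, 6.2]
opening: 0.0614
gripper_force: 30.0
```

>>> play_rows([
  [[0,0,-1,0,0,0,0],[0,0,-3,0,0,0,0],[0,0,-6,0,0,0,0],[0,0,-9,0,0,0,0],[-0.3,-1,-11,0,0,0,0],[-0.9,-3,-12,0,0,0,0],[-1.8,-6,-12,0,0,0,0],[-2.7,-9.5,-12,0,0,0,0],[-3.6,-13,-12,0,0,0,0],[-4.5,-16.5,-12,0,0,0,0],[-5.4,-19.5,-12,0,0,0,0],[-6.1,-21.5,-12,0,0,0,0],[-6.5,-22.9,-12,0,0,0,0],[-6.5,-22.9,-12,0,0,0,0],[-6.5,-22.9,-12,0,0,0,0],[-6.5,-22.9,-12,0,0,0,0]],
])

```text
clock: 11.72
tool_pos: [0.5328, -0.0078, 0.157]
orientation: [180.0, -0.0, 179.9]
force: [0.1, -0.0, -2.2]
opening: 0.0614
gripper_force: 30.0
```

>>> play_rows([
  [[0,0,1.5,0,0,0,0],[0,0,4,0,0,0,0],[0,0,6.5,0,0,0,0],[0,0,8,0,0,0,0],[0,0,9,0,0,0,0],[0,0,9.6,0,0,0,0],[0,0,10,0,0,0,0],[0,0,10.2,0,0,0,0],[0,0,10.3,0,0,0,0],[0,0,10.4,0,0,0,0],[0,0,10.4,0,0,0,0],[0,0,10.4,0,0,0,0]],
])

```text
clock: 12.72
tool_pos: [0.5335, -0.0079, 0.0536]
orientation: [180.0, 0.0, 180.0]
force: [0.7, -0.4, -3.3]
opening: 0.0614
gripper_force: 30.0
```

>>> play_rows([
  [[0,0,0.1,0,0,0,0],[0,0,0.15,0,0,0,0],[0,0,0.2,0,0,0,0],[0,0,0.2,0,0,0,0],[0,0,0.2,0,0,0,0.8],[0,0,0.2,0,0,0,1],[0,0,0.2,0,0,0,1],[0,0,0.2,0,0,0,1],[0,0,0.2,0,0,0,1],[0,0,0.2,0,0,0,1],[0,0,-1,0,0,0,1],[0,0,-3,0,0,0,1],[0,0,-6,0,0,0,1],[0,0,-9,0,0,0,1],[0,0,-12,0,0,0,1],[0,0,-14.7,0,0,0,1],[0,0,-14.7,0,0,0,1],[0,0,-14.7,0,0,0,1]],
])

```text
clock: 14.22
tool_pos: [0.5341, -0.0077, 0.2018]
orientation: [179.9, 0.2, 180.0]
force: [0.0, -0.5, -0.8]
opening: 0.0877
gripper_force: 0.0
```

Run:
```python
from h import *
print(get_obs()["tool_pos"],get_obs()["force"],get_obs()["opening"])
a=snapshot("side")["frame"];b=np.mean([snapshot("top")["frame"] for i in range(6)],0).astype(np.uint8)
f=lambda im,x,y,w,h:cv2.resize(im[y:y+h,x:x+w,::-1],(400,400),interpolation=cv2.INTER_CUBIC)
cv2.imwrite("pics/v3.png",cv2.convertScaleAbs(np.hstack([f(b,410,230,50,50),f(a,275,75,50,50)]),alpha=2.2))
```

```text
[ 0.53411242 -0.00766947  0.20178379] [ 0.01415164 -0.45970082 -0.77142259] 0.08768995014440506
```

View pics/v3.png

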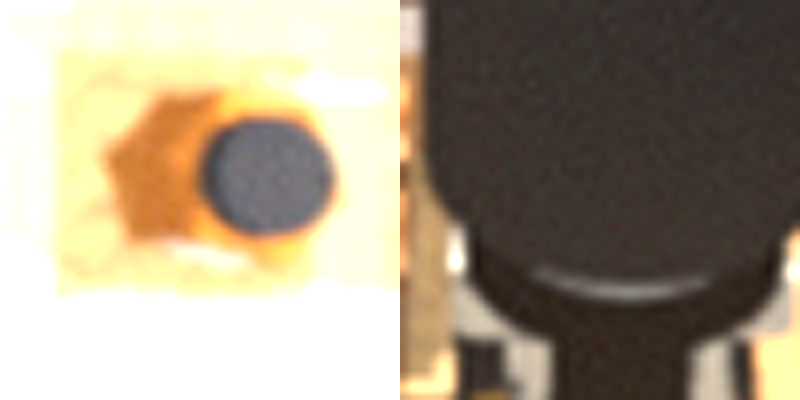

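Hex base vertices in the left crop: left (105,160), upper (160,95), lower (130,240). That puts its yaw at about -11°, so I turn the tool +19° to close on flats, and its base lies at about (0.514,-0.437).

>>> play_rows([
  [[0.2,-3,0,0,0,-2,1],[0.4,-7,0,0,0,-4,1],[0.6,-11,0,0,0,-7,1],[0.8,-15,0,0,0,-10,1],[1,-19,0,0,0,-13,1],[1.2,-23,0,0,0,-16,1],[1.4,-27,0,0,0,-19,1],[1.6,-31,0,0,0,-19,1],[1.8,-35,0,0,0,-19,1],[2,-39,0,0,0,-19,1],[2,-42,0,0,0,-19,1],[2,-42.9,0,0,0,-19,1],[2,-42.9,0,0,0,-19,1],[2,-42.9,0,0,0,-19,1],[2,-42.9,0,0,0,-19,1]],
])

```text
clock: 15.82
tool_pos: [0.513, -0.4361, 0.1996]
orientation: [180.0, -0.0, -161.0]
force: [-0.9, 0.7, -0.2]
opening: 0.0875
gripper_force: 0.0
```

Run:
```python
from h import *
print(get_obs()["tool_pos"],get_obs()["orientation"])
a=snapshot("side")["frame"];b=snapshot("top")["frame"]
cv2.imwrite("pics/v4.png",cv2.resize(np.hstack([a[40:340,200:440],b[150:450,240:480][:270] if 0 else cv2.resize(b[180:300,240:480],(600,300))])[:,:,::-1],(800,286)))
```

```text
[ 0.51296744 -0.43607639  0.19964583] [ 1.79957371e+02 -2.62497971e-02 -1.61005682e+02]
```

View pics/v4.png

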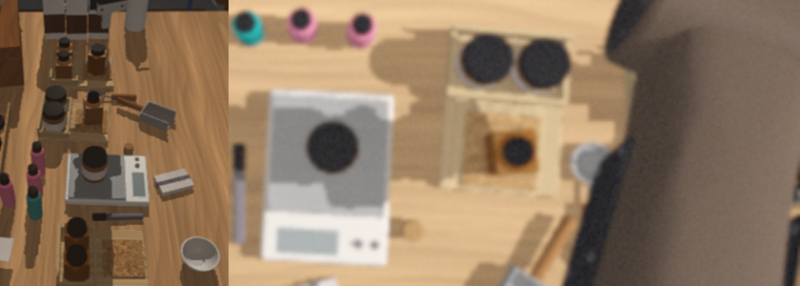

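The squat tester stands on the pan, and its parking place is clear of the others. I descend on the hex tester.

>>> play_rows([
  [[0,0,3,0,0,0,1],[0,0,6,0,0,0,1],[0,0,8.5,0,0,0,1],[0,0,10.5,0,0,0,1],[0,0,12.5,0,0,0,1],[0,0,14,0,0,0,1],[0,0,15,0,0,0,1],[0,0,15.2,0,0,0,1],[0,0,15.2,0,0,0,1],[0,0,15.2,0,0,0,1],[0,0,15.2,0,0,0,0],[0,0,15.2,0,0,0,0],[0,0,15.2,0,0,0,0],[0,0,15.2,0,0,0,0],[0,0,15.2,0,0,0,0],[0,0,15.2,0,0,0,0],[0,0,15.2,0,0,0,0],[0,0,15.2,0,0,0,0],[0,0,15.2,0,0,0,0]],
])

```text
clock: 17.5
tool_pos: [0.513, -0.437, 0.0482]
orientation: [-180.0, -0.0, -161.0]
force: [-0.9, 0.1, 3.1]
opening: 0.0542
gripper_force: 29.8
```

>>> play_rows([
  [[0,0,-1,0,0,0,0],[0,0,-3,0,0,0,0],[0,0,-6,0,0,0,0],[0,0,-9,0,0,0,0],[0,0,-12,0,0,0,0],[-0.3,1,-14,0,0,0,0],[-0.8,3,-14,0,0,0,0],[-1.7,6,-14,0,0,0,0],[-2.6,9.5,-14,0,0,0,0],[-3.6,13,-14,0,0,0,0],[-4.6,16.5,-14,0,0,0,0],[-5.6,20,-14,0,0,0,0],[-6.5,23.5,-14,0,0,0,0],[-7.5,27,-14,0,0,0,0],[-8.5,30.5,-14,0,0,0,0],[-9.5,34,-14,0,0,0,0],[-10.4,37.5,-14,0,0,0,0],[-11.3,40.5,-14,0,0,0,0],[-11.9,43,-14,0,0,0,0],[-12.5,45,-14,0,0,0,0]],
])

```text
clock: 19.17
tool_pos: [0.4844, 0.0312, 0.1886]
orientation: [180.0, 0.0, -161.0]
force: [0.3, -0.6, -1.7]
opening: 0.0541
gripper_force: 29.8
```

>>> play_rows([
  [[-0.6,2,0,0,0,2,0],[-1.3,5,0,0,0,5,0],[-2.2,8,0,0,0,8,0],[-3.1,11,0,0,0,11,0],[-3.9,14,0,0,0,14,0],[-4.6,16.5,0,0,0,17,0],[-5,18,0,0,0,19,0],[-5,18.1,0,0,0,19,0],[-5,18.1,0,0,0,19,0],[-5,18.1,0,0,0,19,0],[-5,18.1,0,0,0,19,0]],
])

```text
clock: 20.08
tool_pos: [0.4733, 0.2159, 0.1882]
orientation: [-180.0, -0.0, 180.0]
force: [0.7, -0.4, -1.9]
opening: 0.0537
gripper_force: 29.8
```

>>> play_rows([
  [[0,0,1.5,0,0,0,0],[0,0,4,0,0,0,0],[0,0,7,0,0,0,0],[0,0,9.5,0,0,0,0],[0,0,11.5,0,0,0,0],[0,0,12.6,0,0,0,0],[0,0,13.2,0,0,0,0],[0,0,13.6,0,0,0,0],[0,0,13.8,0,0,0,0],[0,0,13.9,0,0,0,0],[0,0,13.95,0,0,0,0],[0,0,14,0,0,0,0],[0,0,14,0,0,0,0]],
])

```text
clock: 21.17
tool_pos: [0.4736, 0.2169, 0.0486]
orientation: [180.0, 0.0, 180.0]
force: [0.4, -0.0, -2.3]
opening: 0.0544
gripper_force: 29.8
```

>>> play_rows([
  [[0,0,0.05,0,0,0,0],[0,0,0.05,0,0,0,0],[0,0,0.05,0,0,0,0.8],[0,0,0.05,0,0,0,1],[0,0,0.05,0,0,0,1],[0,0,0.05,0,0,0,1],[0,0,0.05,0,0,0,1],[0,0,0.05,0,0,0,1],[0,0,-1,0,0,0,1],[0,0,-3,0,0,0,1],[0,0,-6,0,0,0,1],[0,0,-9,0,0,0,1],[0,0,-12,0,0,0,1],[0,0,-15,0,0,0,1],[0,0,-15,0,0,0,1],[0,0,-15,0,0,0,1]],
])

```text
clock: 22.5
tool_pos: [0.4741, 0.2174, 0.2]
orientation: [179.8, 0.2, 180.0]
force: [0.2, -0.6, -1.0]
opening: 0.0877
gripper_force: 0.0
```

>>> play_rows([
  [[-0.4,-3,0,0,0,3,1],[-0.9,-7,0,0,0,3,1],[-1.5,-11,0,0,0,3,1],[-2,-15,0,0,0,3,1],[-2.6,-19,0,0,0,3,1],[-3.1,-23,0,0,0,3,1],[-3.6,-27,0,0,0,3,1],[-4.2,-31,0,0,0,3,1],[-4.7,-35,0,0,0,3,1],[-5.3,-39,0,0,0,3,1],[-5.7,-42,0,0,0,3,1],[-5.85,-43.3,0,0,0,3,1],[-5.85,-43.3,0,0,0,3,1],[-5.85,-43.3,0,0,0,3,1],[-5.85,-43.3,0,0,0,3,1]],
])

```text
clock: 23.75
tool_pos: [0.5312, -0.2157, 0.1972]
orientation: [180.0, -0.1, 177.0]
force: [-0.2, -0.5, -0.3]
opening: 0.0875
gripper_force: 0.0
```

Run:
```python
from h import *
print(get_obs()["tool_pos"])
a=snapshot("side")["frame"];b=snapshot("top")["frame"]
cv2.imwrite("pics/v5.png",np.hstack([cv2.resize(a[100:400,200:400],(400,600)),cv2.resize(b[185:305,100:260],(400,300)).repeat(2,0)[:600]])[:,:,::-1])
```

```text
[ 0.53115477 -0.21565017  0.19723637]
```

View pics/v5.png

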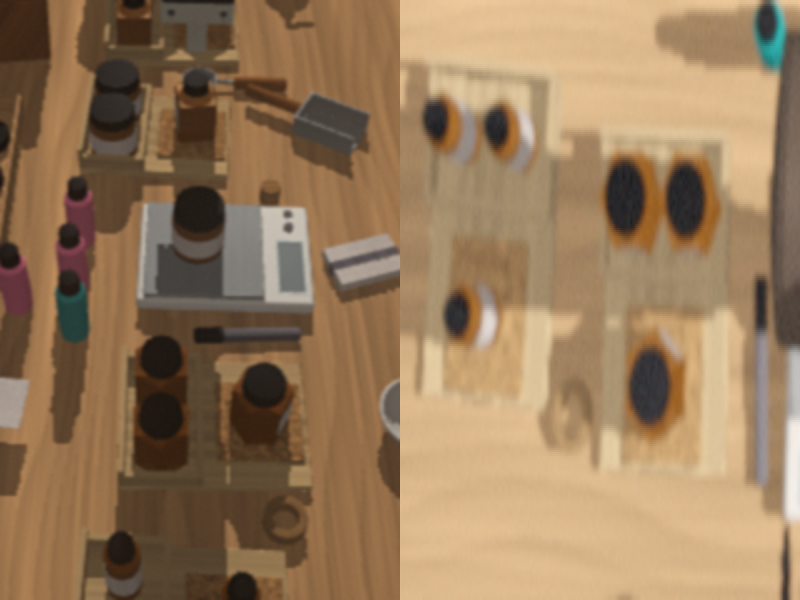

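Hex and slim stand on their own pads in this view. Next the square tester.

>>> play_rows([
  [[0,0,3,0,0,0,1],[0,0,6,0,0,0,1],[0,0,8.5,0,0,0,1],[0,0,10.5,0,0,0,1],[0,0,12.5,0,0,0,1],[0,0,14,0,0,0,1],[0,0,14.8,0,0,0,1],[0,0,15,0,0,0,1],[0,0,15,0,0,0,1],[0,0,15,0,0,0,1],[0,0,15,0,0,0,0],[0,0,15,0,0,0,0],[0,0,15,0,0,0,0],[0,0,15,0,0,0,0],[0,0,15,0,0,0,0],[0,0,15,0,0,0,0],[0,0,15,0,0,0,0],[0,0,15,0,0,0,0],[0,0,15,0,0,0,0]],
])

```text
clock: 25.43
tool_pos: [0.5317, -0.2165, 0.0482]
orientation: [-180.0, 0.0, 177.0]
force: [-1.2, -0.3, 2.1]
opening: 0.0521
gripper_force: 28.0
```

The opening is 52 mm rather than 50, so the square is skewed against the pads. I release, turn and regrip.

>>> play_rows([
  [[0,0,0,0,0,0,1],[0,0,0,0,0,0,1],[0,0,0,0,0,0,1],[0,0,0,0,0,0,1],[0,0,0,0,0,3,1],[0,0,0,0,0,5,1],[0,0,0,0,0,5,1],[0,0,0,0,0,5,0],[0,0,0,0,0,5,0],[0,0,0,0,0,5,0],[0,0,0,0,0,5,0],[0,0,0,0,0,5,0],[0,0,0,0,0,5,0],[0,0,0,0,0,5,0],[0,0,0,0,0,5,0]],
])

```text
clock: 26.68
tool_pos: [0.5316, -0.2164, 0.0481]
orientation: [180.0, -0.0, 172.0]
force: [0.2, -0.0, -0.5]
opening: 0.0549
gripper_force: 26.8
```

>>> play_rows([
  [[0,0,0,0,0,0,1],[0,0,0,0,0,0,1],[0,0,0,0,0,0,1],[0,0,0,0,0,0,1],[0,0,0,0,0,-4,1],[0,0,0,0,0,-8,1],[0,0,0,0,0,-11,1],[0,0,0,0,0,-11,1],[0,0,0,0,0,-11,0],[0,0,0,0,0,-11,0],[0,0,0,0,0,-11,0],[0,0,0,0,0,-11,0],[0,0,0,0,0,-11,0],[0,0,0,0,0,-11,0],[0,0,0,0,0,-11,0],[0,0,0,0,0,-11,0]],
])

```text
clock: 28.02
tool_pos: [0.5317, -0.2164, 0.0481]
orientation: [180.0, 0.0, -177.0]
force: [-0.3, 0.2, -0.6]
opening: 0.0506
gripper_force: 29.5
```

>>> play_rows([
  [[0,0,-1,0,0,0,0],[0,0,-3,0,0,0,0],[0,0,-6,0,0,0,0],[0,0,-9,0,0,0,0],[0,0,-12,0,0,0,0],[0.2,-1,-13,0,0,0,0],[0.4,-3,-13,0,0,0,0],[0.8,-6,-13,0,0,0,0],[1.3,-9.5,-13,0,0,0,0],[1.8,-13,-13,0,0,0,0],[2.2,-16.5,-13,0,0,0,0],[2.6,-19.5,-13,0,0,0,0],[2.9,-21.3,-13,0,0,0,0],[2.95,-21.9,-13,0,0,0,0],[2.95,-21.9,-13,0,0,0,0],[2.95,-21.9,-13,0,0,0,0],[2.95,-21.9,-13,0,0,0,0]],
])

```text
clock: 29.43
tool_pos: [0.5135, -0.4356, 0.178]
orientation: [180.0, -0.0, -177.0]
force: [0.8, -0.3, -1.6]
opening: 0.0502
gripper_force: 29.5
```

>>> play_rows([
  [[0,0,1.5,0,0,0,0],[0,0,4,0,0,0,0],[0,0,7,0,0,0,0],[0,0,9.5,0,0,0,0],[0,0,11,0,0,0,0],[0,0,11.8,0,0,0,0],[0,0,12.3,0,0,0,0],[0,0,12.6,0,0,0,0],[0,0,12.8,0,0,0,0],[0,0,12.9,0,0,0,0],[0,0,12.95,0,0,0,0],[0,0,12.95,0,0,0,0]],
])

```text
clock: 30.43
tool_pos: [0.5139, -0.4368, 0.0493]
orientation: [-180.0, 0.1, -177.0]
force: [0.5, -0.6, -2.5]
opening: 0.05
gripper_force: 29.5
```

>>> play_rows([
  [[0,0,0.05,0,0,0,0],[0,0,0.1,0,0,0,0],[0,0,0.1,0,0,0,0],[0,0,0.1,0,0,0,0.8],[0,0,0.1,0,0,0,1],[0,0,0.1,0,0,0,1],[0,0,0.1,0,0,0,1],[0,0,0.1,0,0,0,1],[0,0,0.1,0,0,0,1],[0,0,-1,0,0,0,1],[0,0,-3,0,0,0,1],[0,0,-6,0,0,0,1],[0,0,-9,0,0,0,1],[0,0,-12,0,0,0,1],[0,0,-15,0,0,0,1],[0,0,-15,0,0,0,1],[0,0,-15,0,0,0,1]],
])

```text
clock: 31.85
tool_pos: [0.5146, -0.4372, 0.2022]
orientation: [-179.8, 0.3, -177.0]
force: [-0.2, -0.2, -0.6]
opening: 0.0877
gripper_force: 0.0
```

>>> play_rows([
  [[-0.3,3,0,0,0,3,1],[-0.7,7,0,0,0,3,1],[-1.1,11,0,0,0,3,1],[-1.5,15,0,0,0,3,1],[-1.9,19,0,0,0,3,1],[-2.3,23,0,0,0,3,1],[-2.7,27,0,0,0,3,1],[-3.1,31,0,0,0,3,1],[-3.5,35,0,0,0,3,1],[-3.9,39,0,0,0,3,1],[-4.2,42,0,0,0,3,1],[-4.2,42.7,0,0,0,3,1],[-4.2,42.7,0,0,0,3,1],[-4.2,42.7,0,0,0,3,1],[-4.2,42.7,0,0,0,3,1]],
])

```text
clock: 33.1
tool_pos: [0.533, -0.0087, 0.1983]
orientation: [-180.0, -0.0, 180.0]
force: [0.1, -0.0, -0.3]
opening: 0.0873
gripper_force: 0.0
```

>>> play_rows([
  [[0,0,3,0,0,0,1],[0,0,6,0,0,0,1],[0,0,8.5,0,0,0,1],[0,0,10.5,0,0,0,1],[0,0,12.5,0,0,0,1],[0,0,13.8,0,0,0,1],[0,0,14.5,0,0,0,1],[0,0,14.7,0,0,0,1],[0,0,14.7,0,0,0,1],[0,0,14.7,0,0,0,1],[0,0,14.7,0,0,0,0],[0,0,14.7,0,0,0,0],[0,0,14.7,0,0,0,0],[0,0,14.7,0,0,0,0],[0,0,14.7,0,0,0,0],[0,0,14.7,0,0,0,0],[0,0,14.7,0,0,0,0]],
])

```text
clock: 34.52
tool_pos: [0.5335, -0.0079, 0.0519]
orientation: [180.0, 0.0, 180.0]
force: [-1.0, 0.3, 4.1]
opening: 0.0619
gripper_force: 30.0
```

>>> play_rows([
  [[0,0,-1,0,0,0,0],[0,0,-3,0,0,0,0],[0,0,-6,0,0,0,0],[0,0,-9,0,0,0,0],[0,-1,-11,0,0,0,0],[0,-3,-11,0,0,0,0],[0,-6,-11,0,0,0,0],[0,-9.5,-11,0,0,0,0],[0,-13,-11,0,0,0,0],[0,-16.5,-11,0,0,0,0],[-0.1,-19,-11,0,0,0,0],[-0.1,-20.4,-11,0,0,0,0],[-0.1,-20.4,-11,0,0,0,0],[-0.1,-20.4,-11,0,0,0,0],[-0.1,-20.4,-11,0,0,0,0]],
])

```text
clock: 35.77
tool_pos: [0.5339, -0.2116, 0.1615]
orientation: [180.0, -0.0, 180.0]
force: [0.4, 0.3, -3.2]
opening: 0.0613
gripper_force: 30.0
```

>>> play_rows([
  [[0,0,1.5,0,0,0,0],[0,0,4,0,0,0,0],[0,0,7,0,0,0,0],[0,0,9,0,0,0,0],[0,0,10.5,0,0,0,0],[0,0,11.3,0,0,0,0],[0,0,11.8,0,0,0,0],[0,0,12,0,0,0,0],[0,0,12.2,0,0,0,0],[0,0,12.3,0,0,0,0],[0,0,12.3,0,0,0,0],[0,0,12.3,0,0,0,0]],
])

```text
clock: 36.77
tool_pos: [0.5347, -0.212, 0.0393]
orientation: [-180.0, 0.1, 180.0]
force: [0.2, -0.1, -3.3]
opening: 0.0616
gripper_force: 30.0
```

Lower it 1.4 mm more, release, lift, and retreat toward the side.

>>> play_rows([
  [[0,0,0.1,0,0,0,0],[0,0,0.13,0,0,0,0],[0,0,0.13,0,0,0,0],[0,0,0.13,0,0,0,0.8],[0,0,0.13,0,0,0,1],[0,0,0.13,0,0,0,1],[0,0,0.13,0,0,0,1],[0,0,0.13,0,0,0,1],[0,0,0.13,0,0,0,1],[0,0,-1,0,0,0,1],[0,0,-3,0,0,0,1],[0,0,-6,0,0,0,1],[0,0,-9,0,0,0,1],[0,0,-12,0,0,0,1],[0,0,-15,0,0,0,1],[0,0,-18,0,0,0,1],[0,0,-18,0,0,0,1]],
])

```text
clock: 38.18
tool_pos: [0.5371, -0.213, 0.2264]
orientation: [-179.8, 0.6, -180.0]
force: [0.9, -1.0, 1.3]
opening: 0.0877
gripper_force: 0.0
```

>>> play_rows([
  [[8,-20,-2,0,0,0,1],[8,-20,-2,0,0,0,1],[16,-40,-2,0,0,0,1],[16,-40,-2,0,0,0,1],[20,-40,-2,0,0,0,1],[24,-42,-2,0,0,0,1],[28,-42,-2,0,0,0,1],[28,-42,-2,0,0,0,1],[28,-42,-2,0,0,0,1],[28,-42,-2,0,0,0,1],[28,-42,-2,0,0,0,1],[28,-42,-2,0,0,0,1],[28,-42,-2,0,0,0,1],[28,-42,-2,0,0,0,1],[28,-42,-2,0,0,0,1],[28,-42,-2,0,0,0,1]],
])

```text
clock: 39.52
tool_pos: [0.2543, -0.6314, 0.2388]
orientation: [180.0, 0.0, 180.0]
force: [0.2, 0.7, 0.1]
opening: 0.0878
gripper_force: 0.0
```

Run:
```python
from h import *
print(get_obs()["tool_pos"])
S=snapshot("side");T=snapshot("top")
def blobs(s,box,thr):
    x0,y0,x1,y1=box
    g=cv2.resize(s["frame"].max(2)[y0:y1,x0:x1],None,fx=4,fy=4,interpolation=cv2.INTER_CUBIC)
    m=cv2.morphologyEx((g<thr).astype(np.uint8),cv2.MORPH_OPEN,np.ones((9,9)))
    return [np.round((x0+(x+w/2)/4-.5,y0+(y+h/2)/4-.5),1) for x,y,w,h in map(cv2.boundingRect,cv2.findContours(m,0,1)[0]) if w*h>400]
for (n,box,z) in (("hex",(180,240,230,280),.090),("squat",(330,225,380,265),.082),("square",(410,235,465,275),.093),("slim",(115,235,160,265),.108)):
    for p in blobs(T,box,62): print(n,p,onz(T,p,z))
a,b=S["frame"],T["frame"]
cv2.imwrite("pics/v6.png",np.vstack([cv2.resize(b[185:295,90:480],(800,226)),cv2.resize(np.rot90(a[70:420,220:370]),(800,343))])[:,:,::-1])
```

```text
[ 0.25431203 -0.63141623  0.23882443]
hex [199.4 261.9] [0.4743 0.2166 0.09  ]
squat [357.6 242.5] [ 0.5345 -0.2097  0.082 ]
square [443.6 251.1] [ 0.5155 -0.4367  0.093 ]
slim [122.2 247.5] [0.5088 0.4203 0.108 ]
```

View pics/v6.png

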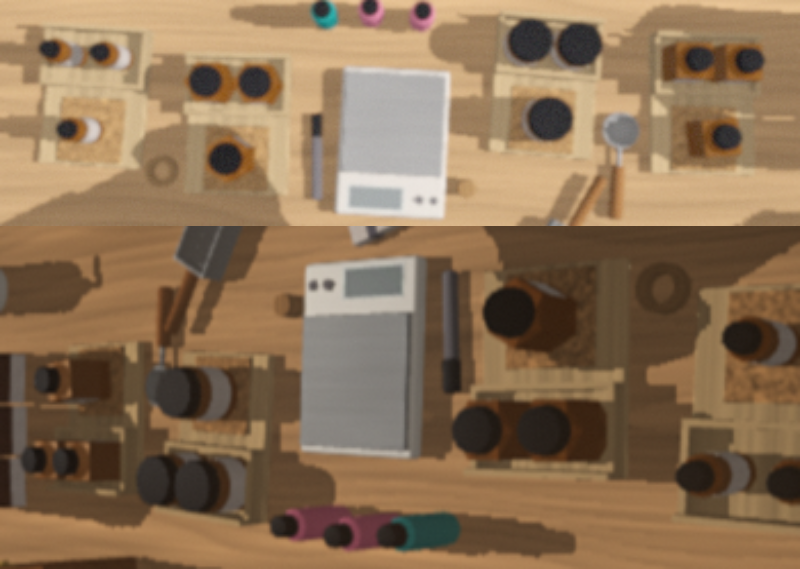

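Each tester stands upright on its own kind's pad. The measured middles are within about 2 mm of the pads' middles, and the arm is clear.

```bash
python3 -c "from plant import *;print(close_job())"
```

```text
the job is handed in; nothing more can be done
None
```

All four testers stand upright on the cork pads of their own displays, each measured within about 2 mm of the pad's middle, and the job was handed in at about 40 s; the hand-in returned no verdict.

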